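# Change the tomato filling chute over to the empty bowl

## Robot

A 6-joint arm with a two-finger parallel gripper is mounted at the origin on the work surface. World frame = base frame: x ahead of the robot, y to its left, z up, the work surface at z = 0. Lengths are in m, angles in rad, forces in N, time in s.
With the tool pointing down it reaches from about 0.225 to 0.875 m from the base axis. Payload 3.4 kg.
Tool frame: the origin (TCP) lies at the very end of the fingers, on their centre line; the grasp point (between the pads) lies manip.pinch_z behind it (manip.pinch_z is the distance from the TCP to the grasp point, in m); z points along the fingers, y is the direction in which the jaws open and shut (so a half turn about z gives the same grasp; the last joint's range is limited). The gripper opens to 85 mm and grips with 20 to 120 N. Pads are 22 mm wide; open, the fingers measure 114 mm over their backs; the gripper's body (76 mm by 85 mm) begins 54 mm behind the grasp point. The pads swing forward as they close: fully open they stand 13 mm farther back than shut.
Start: joints at [1.078, 0.276, 1.505, -0, 1.361, -0.121], TCP at [0.209, 0.536, 0.231] pointing down, gripper open.
Joint ranges: [-2.89, 2.89], [-0.75, 2.08], [0.22, 2.7], [-1.18, 4.32], [0.11, 2.71], [-2.7, 2.7]. Speed limits (rad/s): [2.57, 2.57, 3.14, 3.14, 3.14, 3.14].

## Interface

Orientations are given as a unit quaternion [w, x, y, z].
In Python, from rig import manip, imaging, workorder gives the robot as it stands.
- The arm moves only by the tool apply_moves, never from a script. Its argument "moves" is one flat list of numbers, 7 for each row, row after row: the finger opening in m, from 0 to 0.0854, then the shift along the tool's x, y, z in m, then the turn, a rotation vector about the tool's x, y, z in rad. In form: [jaw, tx, ty, tz, rx, ry, rz, jaw, tx, ty, tz, rx, ry, rz, ...]. A call has exactly 8 rows; each row shifts and turns the pose as measured when the row begins, along the tool's axes as they then stand; what a row does not reach is not made up. A row lasts 1/12 s, in which the tool goes at most 41.7 mm and 7.16 degrees, less where a joint would pass 70% of its speed; a pose out of reach is approached as far as the arm can. A call with a gripper value outside its range is refused whole. The fingers move at their own pace and stop on an object; "newtons" is the grip in N (left out, the last holds). Time passes only in rows, so rows that do not move let the fingers close, or fill a call up. It gives the time, the measured TCP pose, the force and the opening at its end, in the units of the state.
- manip.get_state(): the state, without advancing time (a new reading comes with each control period).
- imaging.get_image(name): name is "scene" or "side" or "wrist"; returns a dict with "image" (420x560x3 uint8, red, green, blue), "range_z" (420x560 float32, m along the optical axis (not along the pixel's ray), 0 where there is no reading), "fx", "fy", "cx", "cy" (pixels), "k1" (the pictures are not rectified: a ray, as slopes to the right and down, at radius r is drawn at 1 + k1 r^2 times it, then the intrinsics apply), "R" (3x3) and "t" (3): a world point X has camera coordinates R X + t. Camera axes: x right, y down, z forward; pixel columns grow to the right and rows downward; lengths in m; the calibration is good to about 2 mm. A picture is of the moment at which its call begins.
- workorder.sign_off(): hands the job in, once; it reports no verdict.
The state is a dict: "clock": time; "qpos": joint angles; "qd": joint speeds; "effort": joint torques, N m; "position": TCP position; "ee_rot": TCP orientation; "contact_force": force on the tool from outside, world axes, zero at the start; "moment": the same for the moment, N m; "width": finger opening in m.
Only numpy, scipy, OpenCV 4.12 (cv2) and the standard library are available. Lean on these libraries where they do the work, as an engineer would, in place of code of your own. Each camera call takes 0.05 s, during which the arm holds its last target.

## Task

The white bowl has had its portion. With a fingertip, rock the diverter gate of the filling chute over its pivot onto its other stop, so that it feeds the empty clear bowl, and then push the blue tab to open the slide gate fully, so that all four waiting tomatoes roll down into the clear bowl and come to rest there. Lift nothing, do not touch the tomatoes, and leave the bowls and the other things on the table where they stand.

Things in the scene. Friction and masses are not known exactly. Their poses are not given: they have to be found in the camera images.
- chute: Sheet-metal two-way filling chute fixed on the table, a T from above. Origin on the table under the diverter gate; x points up the feed trough (away from the robot, within 14 degrees), y to the left side chute, z up. Gate between two cheeks: 88 mm over all in x, 204 mm in y, tops 200 mm high; side chutes end at y = +-178 mm over the bowls. Flared hopper at x = 180 to 310 mm, top 305 mm high.
- gate (a joint): Rocking diverter gate, hinged about the chute's x axis 140 mm above the table; on its near (-x) side a rocker lever with two orange pads and a black round weight over the pivot. Rad, stops at -0.32 and 0.32: negative (start) = left end down, feeds the white bowl; positive = right (-y) end down, feeds the clear bowl. Past level it falls to the nearer stop by itself; about 1 N on a pad rocks it.
- pad_right (a point): Middle of the top face of the right (-y) orange pad of the rocker lever (36 x 36 x 8 mm, level when the gate is), 73 mm towards -x from the chute's origin and 85 mm right of the pivot. About 192 mm above the table at the start, 139 mm when the gate is fully over to the right; it moves on an arc about the pivot, shifting 17 mm sideways (-y) to the right-hand position.
- pad_left (a point): Middle of the top face of the left-hand (+y) orange pad, the twin of pad_right; low at the start, raised when the gate is over to the right.
- slide (a joint): Slide gate across the feed trough, in m: 0 to 0.006 at the start = shut, tomatoes held back; 0.058 = fully open against its bracket. It slides level along the chute's +y (to the left seen from the robot) against about 1.5 N of friction, and stays where it is left.
- tab (a point): Middle of the top of the slide gate's blue tab, at x = 93 mm in the chute's frame, 269 mm above the table. The tab is 34 mm long in the chute's x, 10 mm thick in y and 36 mm tall, standing on the steel blade about 10 mm above the feed trough's cheeks (tops 221 mm high there, trough 54 mm wide). Pushed on its right (-y) face towards +y it opens the gate.
- tomato1: Red cherry tomato, a ball of 36 mm diameter, 28 g, origin at its centre; the lowest of the queue behind the slide gate. With the slide gate open all four run down in about 3 s.
- tomato2: Second tomato of the queue, like tomato1.
- tomato3: Third tomato of the queue, like tomato1.
- tomato4: Fourth and last tomato of the queue, like tomato1.
- empty_bowl: Clear glass bowl, empty, 160 mm across the rim, 68 mm high, loose on the table under the mouth of the right-hand (-y) chute. Origin at the centre of its underside.
- full_bowl: White bowl of the same size, already holding its portion of tomatoes, loose on the table under the mouth of the left-hand (+y) chute. Origin at the centre of its underside.
- oil_bottle: Green glass bottle with black cap, 60 mm across, 185 mm high; to be left alone. Origin at the centre of its underside.
- pepper_mill: Dark wooden pepper mill, 54 mm across, 150 mm high; to be left alone. Origin at the centre of its underside.
- spice_jar: Brown jar with metal lid, 54 mm across, 85 mm high; to be left alone. Origin at the centre of its underside.
- pinch_bowl: Small blue bowl, 76 mm across, 32 mm high, behind the clear bowl; to be left alone. Origin at the centre of its underside.
- spoon: Spoon lying crosswise on the table between the robot and the chute; to be left alone.
- punnet: Open cardboard punnet with mushrooms, 95 x 135 x 55 mm, in front of the clear bowl; to be left alone. Origin at the centre of its underside.
- clamp: Black spring clamp with orange jaw tips, 140 mm long, 24 mm high, lying in front of the white bowl; to be left alone.
Not all that is in view belongs to the job. Leave any green or yellow look-alike of the empty_bowl alone.

How it is judged:
By the outcome, as a careful person would: the job done as asked, in the order asked, and still so for the second after the job is handed in, with the robot touching nothing.
It also fails if it takes over 45 s, if anything falls off the work surface, if the arm or the gripper's body presses on something with over 40 N, if the wrist force passes 120 N, or if a joint passes its speed limit or range.

## Working session

There is one attempt and no reset: what is moved stays moved. The work goes in short steps, Python scripts to look and compute and a tool call to move; the robot and the scene stay as the last step left them, time stands still between calls to the robot, and variables do not carry over. Pictures are saved under pics/ and viewed, and the job is handed in when it is done.

Besides the shell and the picture viewer there is one more tool, called after ">>>" in YAML: its name, and indented under it one key for each argument. apply_moves: Moves the arm, as the interface text tells. Its arguments: {"type":"object","properties":{"moves":{"type":"array"},"newtons":{"type":"number"}},"required":["moves"]}

```bash
mkdir -p pics; ls; python3 - <<'E'
from rig import manip, imaging, workorder
import cv2
for n in ["scene","side","wrist"]:
    d=imaging.get_image(n)
    cv2.imwrite(f"pics/{n}0.png",d["image"][:,:,::-1])
    print(n,d["fx"],d["fy"],d["cx"],d["cy"],d["k1"],d["R"],d["t"])
print(manip.get_state(), manip.pinch_z)
E
```

```text
pics
scene 390.34602630162345 390.34602630162345 282.46454872276104 204.73475474818073 -0.04191074607099329 [[ 0.22993973  0.97318179  0.00670272]
 [ 0.82029857 -0.19010186 -0.53941778]
 [-0.52367736  0.12953181 -0.8420116 ]] [-0.08535218 -0.35876471  1.62195663]
side 528.2315794536909 528.2315794536909 284.6438008960239 201.74801810246697 -0.1835043850851066 [[-0.85879844 -0.51189504  0.02070527]
 [-0.26891482  0.41601743 -0.8686854 ]
 [ 0.43606199 -0.75159362 -0.49493128]] [0.43238597 0.33288285 1.51465132]
wrist 301.85450401228695 301.85450401228695 283.26045171317594 206.7927634324084 -0.046560979000263646 [[ 3.62625618e-01  9.31934629e-01 -7.12760461e-04]
 [ 8.98050118e-01 -3.49236231e-01  2.67469701e-01]
 [ 2.49015355e-01 -9.76314603e-02 -9.63566008e-01]] [-0.57423544 -0.0342538   0.37907121]
{'clock': 0.15, 'qpos': array([ 1.07800279e+00,  2.76434359e-01,  1.50585281e+00, -1.51488102e-06,
        1.36069320e+00, -1.21017509e-01]), 'qd': array([-0.00122376, -0.00110511, -0.00266075, -0.00143559,  0.00050616,
        0.00070086]), 'effort': array([-1.06209743e-04, -4.17144263e+01, -2.46033329e+01, -3.87921191e-04,
        7.60537485e-03, -2.22645343e-05]), 'position': array([0.20870551, 0.53535836, 0.23064301]), 'ee_rot': array([-2.08914804e-04,  1.84819120e-01,  9.82772309e-01, -6.61657614e-04]), 'contact_force': array([ 0.36673177, -0.10771119,  0.3428232 ]), 'moment': array([-0.02806016,  0.00095971, -0.00376482]), 'width': 0.08538637159404347} 0.0187
```

View pics/scene0.png

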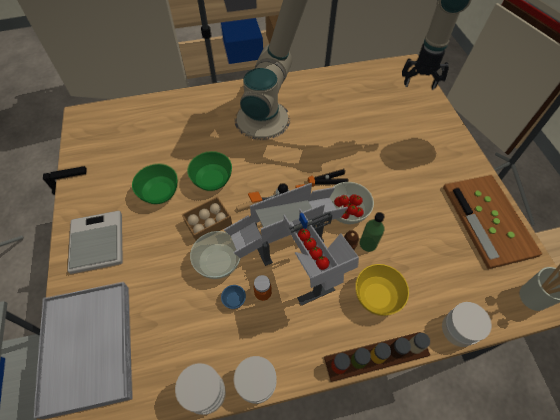

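View pics/side0.png

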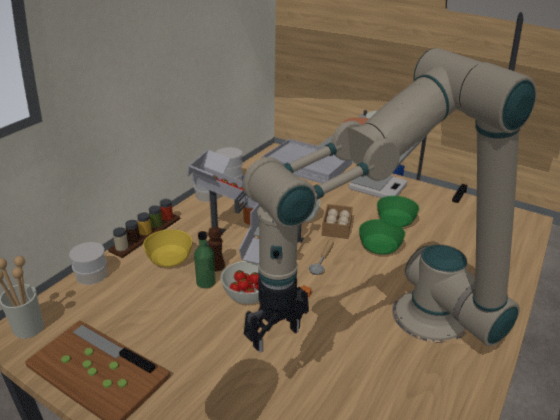

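View pics/wrist0.png

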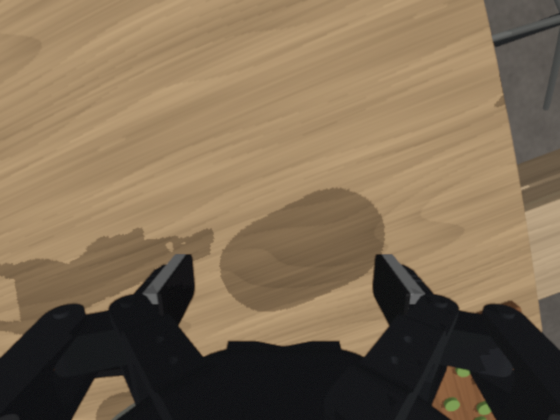

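```bash
cat > h.py <<'E'
import numpy as np, cv2
def ray(d,u,v):
    K=np.array([[d["fx"],0,d["cx"]],[0,d["fy"],d["cy"]],[0,0,1.]])
    p=cv2.undistortPoints(np.array([[[u,v]]],float),K,np.array([d["k1"],0,0,0,0]))[0,0]
    R,t=np.array(d["R"]),np.array(d["t"])
    return -R.T@t, R.T@np.array([p[0],p[1],1.])
def onz(d,u,v,z):
    c,r=ray(d,u,v); return c+r*(z-c[2])/r[2]
def dep(d,u,v):
    c,r=ray(d,u,v); return c+r*d["range_z"][int(round(v)),int(round(u))]
def proj(d,X):
    R,t=np.array(d["R"]),np.array(d["t"])
    K=np.array([[d["fx"],0,d["cx"]],[0,d["fy"],d["cy"]],[0,0,1.]])
    return cv2.projectPoints(np.array(X,float).reshape(-1,1,3),cv2.Rodrigues(R)[0],t,K,np.array([d["k1"],0,0,0,0]))[0][:,0]
def cloud(d):
    v,u=np.mgrid[0:420,0:560]
    K=np.array([[d["fx"],0,d["cx"]],[0,d["fy"],d["cy"]],[0,0,1.]])
    p=cv2.undistortPoints(np.stack([u,v],-1).reshape(-1,1,2).astype(float),K,np.array([d["k1"],0,0,0,0]))[:,0]
    z=d["range_z"].reshape(-1,1)
    P=np.c_[p*z,z]
    X=(P-np.array(d["t"]))@np.array(d["R"])
    X[z[:,0]==0]=np.nan
    return X.reshape(420,560,3)
E
python3 - <<'E'
from rig import imaging
import cv2,numpy as np
from h import *
d=imaging.get_image("scene"); im=d["image"]
c=im[160:310,180:400]
cv2.imwrite("pics/crop1.png",cv2.resize(c[:,:,::-1],None,fx=3.6,fy=3.6,interpolation=cv2.INTER_CUBIC))
hsv=cv2.cvtColor(im,cv2.COLOR_RGB2HSV)
X=cloud(d)
def comps(m,name,amin=8):
    n,l,s,ce=cv2.connectedComponentsWithStats(m.astype(np.uint8))
    for i in range(1,n):
        if s[i,4]>=amin and 180<ce[i,0]<400 and 150<ce[i,1]<310:
            print(name,ce[i].round(1),s[i],np.nanmedian(X[l==i],0).round(4))
H,S,V=hsv[...,0],hsv[...,1],hsv[...,2]
comps((H>5)&(H<16)&(S>190)&(V>120),"orange")
comps((H>105)&(H<130)&(S>130)&(V>60),"blue")
comps(((H<5)|(H>174))&(S>170)&(V>90),"red")
comps((V<35),"black")
E
```

```text
orange [311.4 179.2] [309 176   6   7  32] [0.3653 0.1099 0.0245]
orange [298.6 185.6] [296 185   7   3  10] [0.4624 0.0313 0.1414]
orange [254.9 196.4] [248 192  14  10  94] [ 0.5059 -0.1187  0.1936]
blue [303.  219.9] [299 213   9  15  75] [ 0.6573 -0.0126  0.2642]
red [348.  200.2] [335 195  27  12 147] [0.5047 0.1957 0.0639]
red [355.1 210.3] [348 204  15  12  88] [0.5489 0.2075 0.0636]
red [344.1 215.6] [342 214   5   5  17] [0.5484 0.1721 0.0399]
red [313.6 249.5] [298 229  31  39 351] [ 0.74   -0.002   0.2306]
black [330.1 178.3] [315 170  32  14 230] [0.3741 0.1813 0.0197]
black [282.4 188.2] [278 184  10  10  68] [ 0.4998 -0.032   0.1997]
black [378.5 217.2] [375 213   8   9  61] [0.6544 0.2242 0.1842]
black [328.6 219. ] [324 216   8   6  19] [0.6363 0.0744 0.1974]
black [319.2 230.4] [315 226   8  11  43] [0.6008 0.0679 0.0688]
black [265.8 253.5] [262 245   8  18  94] [ 0.6372 -0.117   0.058 ]
black [316.8 290.4] [312 285  10  12  79] [0.7872 0.0058 0.0497]
```

View pics/crop1.png

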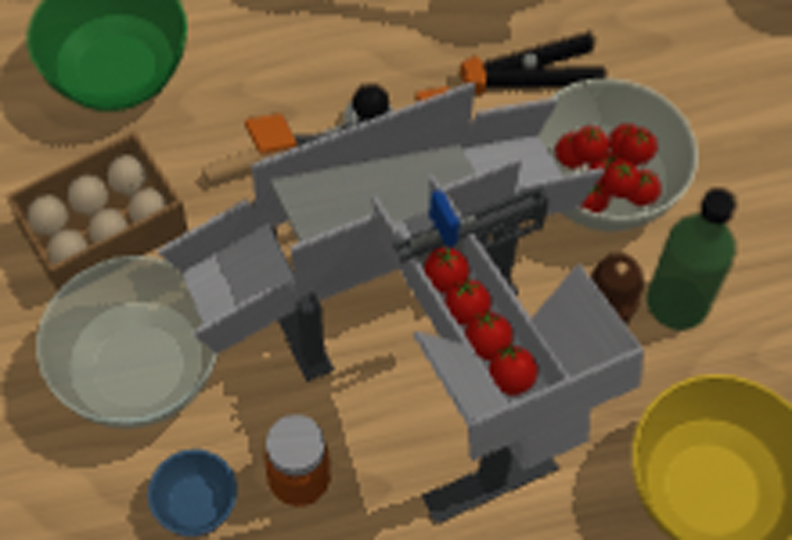

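```bash
python3 - <<'E'
from rig import imaging
import cv2,numpy as np
from h import *
d=imaging.get_image("scene"); im=d["image"]; X=cloud(d)
T=[]
for a,b in [(447,270),(468,300),(490,335),(514,371)]:
    u,v=a/3.6+180,b/3.6+160
    c,r=ray(d,u,v); P=dep(d,u,v); P=P+r/np.linalg.norm(r)*.018; T.append(P); print("tom",P.round(4))
T=np.array(T); q=np.polyfit(T[:,0],T[:,1],1); print("yaw tom",np.degrees(np.arctan(q[0])))
# gate cheek tops z 193..203
sel=(X[...,2]>.190)&(X[...,2]<.204)&(X[...,0]>.45)&(X[...,0]<.66)&(abs(X[...,1])<.16)
for z in [.19,.195,.2]:
    s=sel
m=sel.astype(np.uint8)*255
vis=im.copy(); vis[sel]=[255,0,255]
sel2=(X[...,2]>.298)&(X[...,2]<.312); vis[sel2]=[0,255,255]
sel3=(X[...,2]>.25)&(X[...,2]<.28); vis[sel3]=[255,255,0]
cv2.imwrite("pics/sel.png",cv2.resize(vis[160:310,180:400][:,:,::-1],None,fx=3.6,fy=3.6,interpolation=cv2.INTER_NEAREST))
E
```

```text
tom [ 0.6739 -0.0104  0.2061]
tom [ 0.7043 -0.002   0.2091]
tom [0.7406 0.0044 0.2182]
tom [0.7764 0.0117 0.227 ]
yaw tom 11.902251316930457
```

View pics/sel.png

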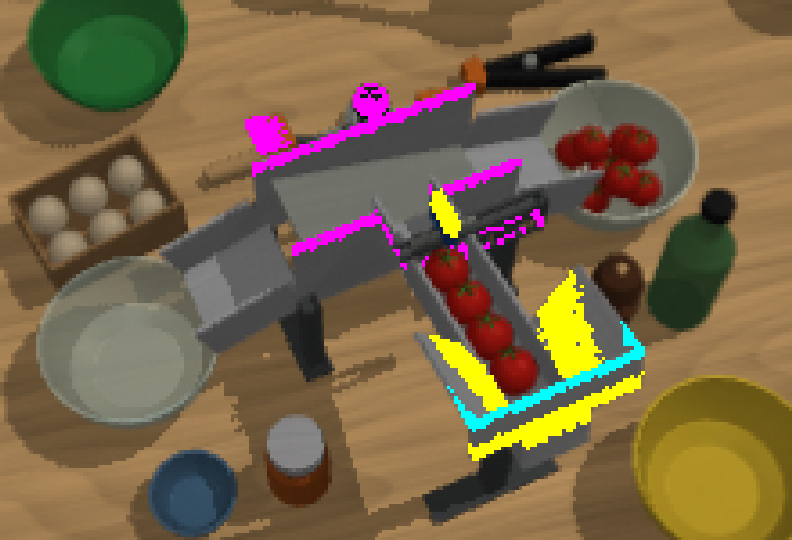

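```bash
python3 - <<'E'
from rig import imaging
import cv2,numpy as np
from h import *
d=imaging.get_image("scene"); im=d["image"]; X=cloud(d)
g=lambda a,b,z:onz(d,a/3.6+180-.36,b/3.6+160-.36,z)
n0,n1=g(252,172,.2),g(476,86,.2); f0,f1=g(292,252,.2),g(523,162,.2)
h0,h1=g(472,430,.305),g(645,350,.305)
for a,b in((n0,n1),(f0,f1),(h0,h1)):
    v=b-a; print(a.round(4),b.round(4),np.linalg.norm(v).round(4),"yaw",np.degrees(np.arctan2(-v[0],v[1])).round(2))
print("centre",((n0+n1+f0+f1)/4).round(4),"hop mid",((h0+h1)/2).round(4))
# fit lines to the cheek tops from depth pixels
for (xa,xb) in ((0,1),):
    pass
Z=X[...,2]; yaw=np.radians(13)
def fit(pa,pb):
    m=np.zeros((420,560),np.uint8); cv2.line(m,tuple(int(round(k)) for k in pa),tuple(int(round(k)) for k in pb),1,7)
    s=(m>0)&(Z>.192)&(Z<.206); P=X[s]; vx=cv2.fitLine(P[:,:2].astype(np.float32),cv2.DIST_HUBER,0,.001,.001).ravel()
    print("line",vx,np.degrees(np.arctan2(vx[0],-vx[1])) , len(P))
fit((252/3.6+180,170/3.6+160),(474/3.6+180,88/3.6+160))
fit((293/3.6+180,250/3.6+160),(522/3.6+180,162/3.6+160))
hsv=cv2.cvtColor(im,cv2.COLOR_RGB2HSV)
E
```

```text
[ 0.5456 -0.1419  0.2   ] [0.5035 0.0601 0.2   ] 0.2064 yaw 11.79
[ 0.6262 -0.1251  0.2   ] [0.5864 0.0771 0.2   ] 0.206 yaw 11.14
[ 0.8413 -0.0446  0.305 ] [0.8127 0.085  0.305 ] 0.1328 yaw 12.41
centre [ 0.5654 -0.0325  0.2   ] hop mid [0.827  0.0202 0.305 ]
line [ 0.19703633 -0.9803962   0.5226004  -0.04989148] 11.363705 185
line [ 0.19729705 -0.98034376  0.6057928  -0.03818758] 11.3789425 136
```

```bash
cat >> h.py <<'E'
O=np.array([.5654,-.0325,0]); YAW=np.radians(11.5)
C=np.array([[np.cos(YAW),-np.sin(YAW),0],[np.sin(YAW),np.cos(YAW),0],[0,0,1]])
def loc(P): return (np.asarray(P)-O)@C
def wor(L): return O+C@np.asarray(L)
def show(target=None):
    from rig import manip
    from scipy.spatial.transform import Rotation as Ro
    s=manip.get_state(); q=s["ee_rot"]; R=Ro.from_quat(np.r_[q[1:],q[0]])
    Cd=Ro.from_matrix(C@np.diag([-1,1,-1.]))
    print("t",round(s["clock"],2),"local TCP mm",(loc(s["position"])*1e3).round(1),"rotvec to align (tool)",(R.inv()*Cd).as_rotvec().round(3),"F local",(s["contact_force"]@C).round(2),"w",round(s["width"],4))
    if target is not None: print("tool shift mm to target",(R.inv().apply(wor(target)-s["position"])*1e3).round(1))
E
python3 - <<'E'
from h import *
show([-.075,-.082,.26])
from rig import imaging
d=imaging.get_image("scene"); X=cloud(d); L=loc(X.reshape(-1,3)).reshape(420,560,3)
for y0 in range(-100,110,20):
    r=[]
    for x0 in range(30,160,20):
        s=(abs(L[...,0]*1e3-x0-10)<10)&(abs(L[...,1]*1e3-y0-10)<10)
        r.append(round(float(np.nanmax(L[s][:,2])*1e3)) if s.any() else -1)
    print(y0,r)
hsv=cv2.cvtColor(d["image"],cv2.COLOR_RGB2HSV); H,S,V=[hsv[...,i] for i in range(3)]
m=(H>105)&(H<130)&(S>130)&(V>60)&(L[...,2]>.235)
print("tab pts",np.percentile(L[m],[3,25,50,75,97],axis=0).round(4))
m=(H>5)&(H<16)&(S>190)&(V>120)&(L[...,2]>.18)
print("pad pts",np.percentile(L[m],[3,25,50,75,97],axis=0).round(4))
E
```

```text
t 0.3 local TCP mm [-236.1  627.8  231. ] rotvec to align (tool) [-0.001 -0.    -0.573] F local [ 0.25 -0.07  0.15] w 0.0853
tool shift mm to target [-520.  -509.3  -28.8]
-100 [204, 119, 5, 5, 5, 5, 6]
-80 [200, 6, 4, 7, 6, 4, 6]
-60 [203, 5, 4, 5, 5, 4, 5]
-40 [216, 219, 235, 230, 233, 237, 243]
-20 [176, 174, 269, 268, 227, 235, 236]
0 [178, 177, 272, 272, 224, 233, 236]
20 [216, 219, 235, 236, 234, 238, 241]
40 [203, -1, 230, 229, -1, -1, -1]
60 [203, -1, 229, 230, -1, -1, -1]
80 [202, 116, 229, 231, -1, -1, -1]
100 [197, 95, 5, -1, -1, -1, -1]
tab pts [[ 7.630e-02 -8.000e-04  2.424e-01]
 [ 8.450e-02 -1.000e-04  2.518e-01]
 [ 9.300e-02  9.000e-04  2.642e-01]
 [ 1.024e-01  4.300e-03  2.685e-01]
 [ 1.061e-01  7.900e-03  2.713e-01]]
pad pts [[-0.0902 -0.0877  0.187 ]
 [-0.0844 -0.0813  0.1906]
 [-0.0746 -0.0728  0.1935]
 [-0.0666 -0.0644  0.1963]
 [-0.0597 -0.0569  0.1995]]
```

>>> apply_moves:
  moves: [0,-0.028,-0.028,-0.008,0,0,-0.115,0,-0.025,-0.031,-0.008,0,0,-0.115,0,-0.021,-0.034,-0.008,0,0,-0.115,0,-0.017,-0.036,-0.008,0,0,-0.115,0,-0.013,-0.038,-0.008,0,0,-0.113,0,-0.009,-0.04,0,0,0,0,0,-0.009,-0.04,0,0,0,0,0,-0.009,-0.04,0,0,0,0]

```text
clock: 1.02
position: [0.3391, 0.2491, 0.2689]
ee_rot: [0.001, -0.109, 0.994, 0.002]
contact_force: [2.0, 0.7, -0.1]
width: 0.0
```

```bash
python3 -c "
from h import *
show([-.075,-.082,.26])"
```

```text
t 1.02 local TCP mm [-165.6  321.1  268.9] rotvec to align (tool) [0.003 0.002 0.018] F local [ 2.05  0.26 -0.11] w 0.0
tool shift mm to target [ -83.5 -404.6    7.8]
```

>>> apply_moves:
  moves: [0,-0.009,-0.04,0,0,0,0.018,0,-0.009,-0.04,0,0,0,0,0,-0.009,-0.04,0,0,0,0,0,-0.009,-0.04,0,0,0,0,0,-0.009,-0.04,0,0,0,0,0,-0.009,-0.04,0,0,0,0,0,-0.009,-0.04,0,0,0,0,0,-0.009,-0.04,0,0,0,0]

```text
clock: 1.68
position: [0.4727, -0.0567, 0.2711]
ee_rot: [0.006, -0.099, 0.995, 0.002]
contact_force: [0.7, 0.3, 0.2]
width: -0.0004
```

```bash
python3 -c "
from h import *
show([-.075,-.082,.22])"
```

```text
t 1.68 local TCP mm [-95.7  -5.3 271.1] rotvec to align (tool) [ 0.003  0.012 -0.002] F local [0.72 0.14 0.24] w -0.0004
tool shift mm to target [-20.2 -76.9  51.1]
```

>>> apply_moves:
  moves: [0,-0.007,-0.026,0,0.003,0.012,0,0,-0.007,-0.026,0,0,0,0,0,-0.006,-0.025,0,0,0,0,0,0,0,0.01,0,0,0,0,0,0,0.015,0,0,0,0,0,0,0.015,0,0,0,0,0,0,0.01,0,0,0,0,0,0,0,0,0,0]

```text
clock: 2.35
position: [0.5123, -0.1435, 0.2183]
ee_rot: [0.001, -0.092, 0.996, -0.003]
contact_force: [0.6, 0.4, -0.9]
width: -0.0002
```

```bash
python3 -c "
from h import *
show([-.075,-.082,.15])
from rig import imaging
for n in ('scene','wrist','side'):
    d=imaging.get_image(n); im=d['image'][:,:,::-1]
    if n=='wrist': cv2.imwrite('pics/w1.png',im)
    elif n=='scene': cv2.imwrite('pics/s1.png',cv2.resize(im[130:280,180:400],None,fx=3.6,fy=3.6,interpolation=cv2.INTER_CUBIC))
    else: cv2.imwrite('pics/d1.png',im)
"
```

```text
t 2.35 local TCP mm [-74.2 -98.2 218.3] rotvec to align (tool) [-0.005  0.002 -0.016] F local [ 0.71  0.3  -0.9 ] w -0.0002
tool shift mm to target [ 1.2 16.5 68.2]
```

View pics/w1.png

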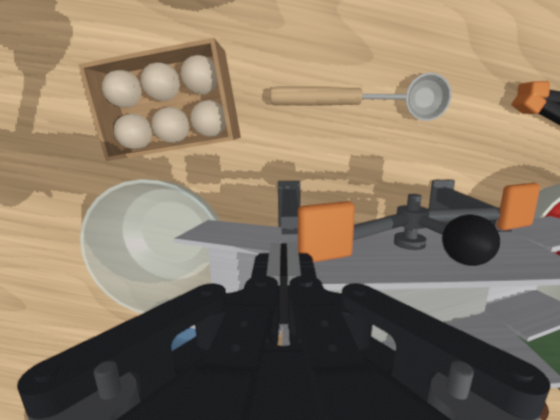

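View pics/s1.png

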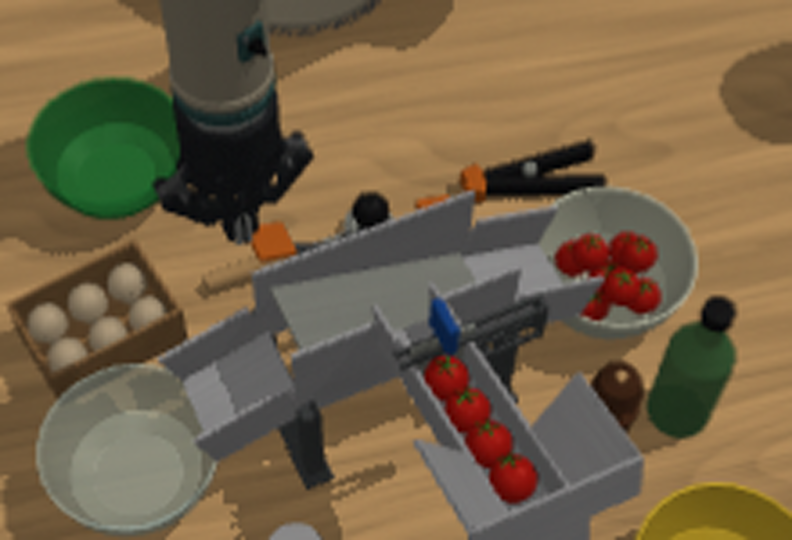

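View pics/d1.png

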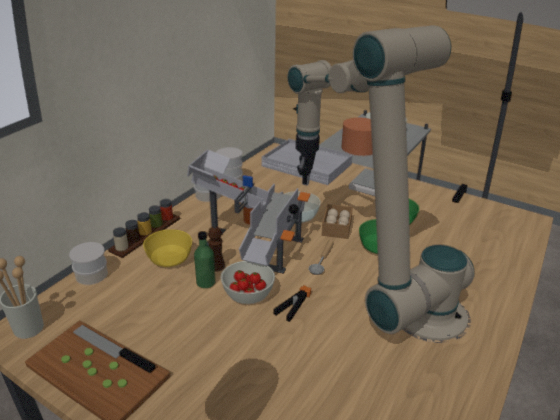

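>>> apply_moves:
  moves: [0,0.001,0.014,0,0,0,-0.016,0,0,0.001,0.004,0,0,0,0,0,0,0.008,0,0,0,0,0,0,0.01,0,0,0,0,0,0,0.01,0,0,0,0,0,0,0.01,0,0,0,0,0,0,0.01,0,0,0,0,0,0,0.006,0,0,0]

```text
clock: 3.17
position: [0.513, -0.1275, 0.1634]
ee_rot: [0.009, -0.103, 0.995, -0.007]
contact_force: [-0.4, -0.1, 0.9]
width: -0.0004
```

```bash
python3 -c "
from h import *
show([-.075,-.084,.148])
"
```

```text
t 3.17 local TCP mm [-70.3 -82.7 163.4] rotvec to align (tool) [-0.015  0.016  0.006] F local [-0.45  0.01  0.95] w -0.0004
tool shift mm to target [ 5.  -1.  15.4]
```

>>> apply_moves:
  moves: [0,0.004,0,0.005,-0.015,0.016,0,0,0,0,0.005,0,0,0,0,0,0,0.004,0,0,0,0,0,0,0,0,0,0,0,0,0,0,0,0,0,0,0,0,0,0,0,0,0,0,0,0,0,0,0,0,0,0,0,0,0,0]

```text
clock: 3.83
position: [0.5083, -0.1284, 0.1463]
ee_rot: [-0.002, -0.103, 0.995, 0.001]
contact_force: [-0.4, 0.6, 0.5]
width: -0.0004
```

```bash
python3 -c "
from h import *
show([-.075,-.084,.148])
from rig import imaging
for n in ('scene','wrist'):
    d=imaging.get_image(n); im=d['image'][:,:,::-1]
    if n=='wrist': cv2.imwrite('pics/w2.png',im)
    elif n=='scene': cv2.imwrite('pics/s2.png',cv2.resize(im[130:280,180:400],None,fx=3.6,fy=3.6,interpolation=cv2.INTER_CUBIC))
"
```

```text
t 3.83 local TCP mm [-75.1 -82.6 146.3] rotvec to align (tool) [ 0.003 -0.004  0.006] F local [-0.25  0.69  0.49] w -0.0004
tool shift mm to target [-0.1 -1.4 -1.7]
```

View pics/s2.png

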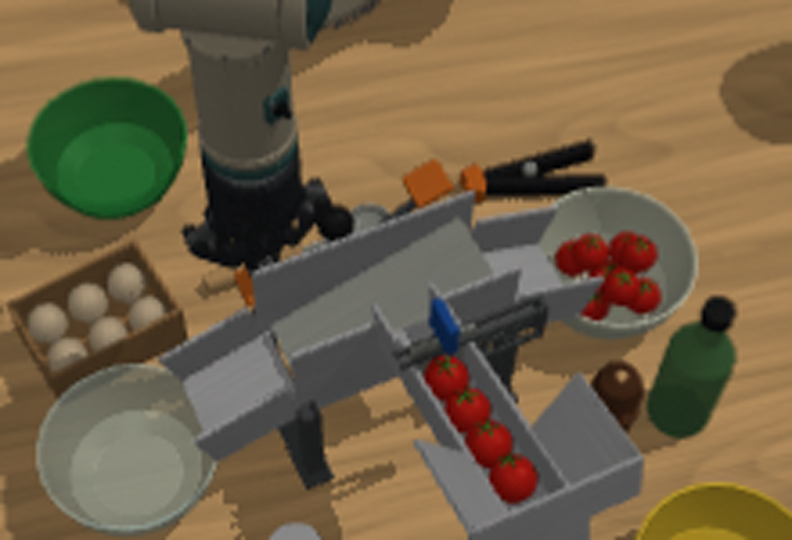

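View pics/w2.png

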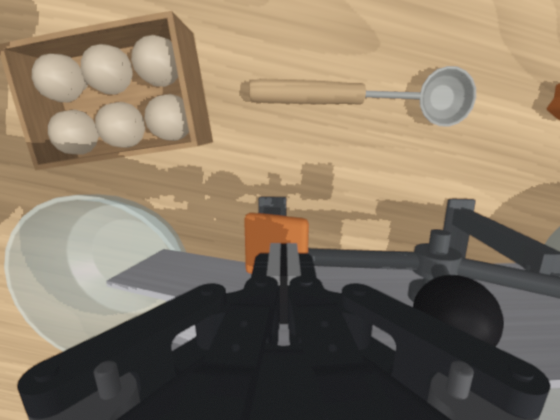

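>>> apply_moves:
  moves: [0,0,0,-0.02,0,0,0,0,0,0,-0.035,0,0,0,0,0,0,-0.04,0,0,0,0,0,0,-0.035,0,0,0,0,-0.03,0.004,-0.005,0,0,0,0,-0.035,0.004,0,0,0,0,0,-0.035,0.004,0,0,0,0,0,-0.02,0,0,0,0,0]

```text
clock: 4.6
position: [0.6226, -0.0917, 0.2907]
ee_rot: [-0.001, -0.101, 0.995, 0.001]
contact_force: [-0.7, -0.8, -0.5]
width: 0.0002
```

```bash
python3 -c "
from h import *
show([.093,-.050,.25])
from rig import imaging
for n in ('scene',):
    d=imaging.get_image(n); im=d['image'][:,:,::-1]
    if n=='scene': cv2.imwrite('pics/s3.png',cv2.resize(im[130:280,180:400],None,fx=3.6,fy=3.6,interpolation=cv2.INTER_CUBIC))
"
```

```text
t 4.6 local TCP mm [ 44.3 -69.4 290.7] rotvec to align (tool) [ 0.001 -0.002  0.001] F local [-0.82 -0.63 -0.5 ] w 0.0002
tool shift mm to target [-48.9  19.3  40.6]
```

View pics/s3.png

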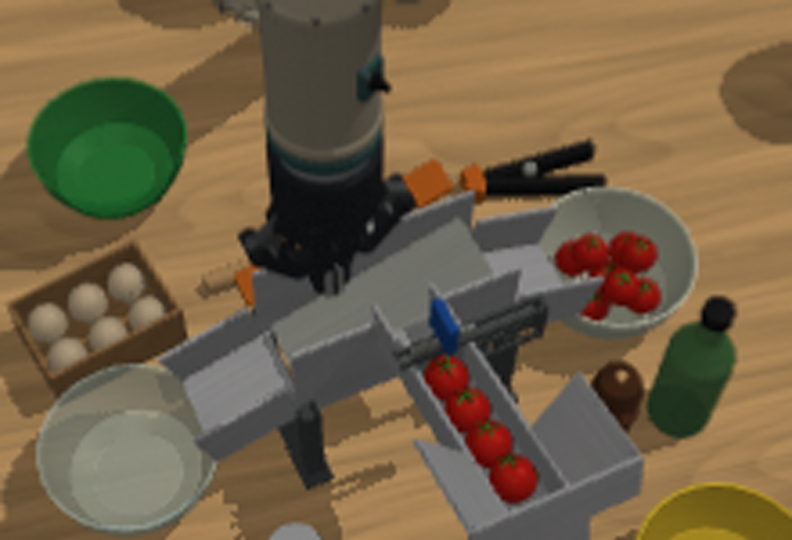

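>>> apply_moves:
  moves: [0,-0.02,0.008,0,0,0,0,0,-0.015,0.006,0,0,0,0,0,-0.006,0.003,0,0,0,0,0,0,0,0,0,0,0,0,0,0,0.01,0,0,0,0,0,0,0.01,0,0,0,0,0,0,0.008,0,0,0,0,0,0,0,0,0,0]

```text
clock: 5.32
position: [0.6622, -0.0665, 0.2585]
ee_rot: [-0.002, -0.102, 0.995, -0.0]
contact_force: [0.9, 0.3, -0.6]
width: -0.0001
```

```bash
python3 -c "
from h import *
show([.093,-.030,.25])
from rig import imaging
for n in ('scene','wrist'):
    d=imaging.get_image(n); im=d['image'][:,:,::-1]
    if n=='wrist': cv2.imwrite('pics/w4.png',im)
    if n=='scene': cv2.imwrite('pics/s4.png',cv2.resize(im[130:280,180:400],None,fx=3.6,fy=3.6,interpolation=cv2.INTER_CUBIC))
"
```

```text
t 5.32 local TCP mm [ 88.1 -52.6 258.5] rotvec to align (tool) [ 0.    -0.003  0.003] F local [ 0.96  0.1  -0.58] w -0.0001
tool shift mm to target [-5.  22.6  8.5]
```

View pics/s4.png

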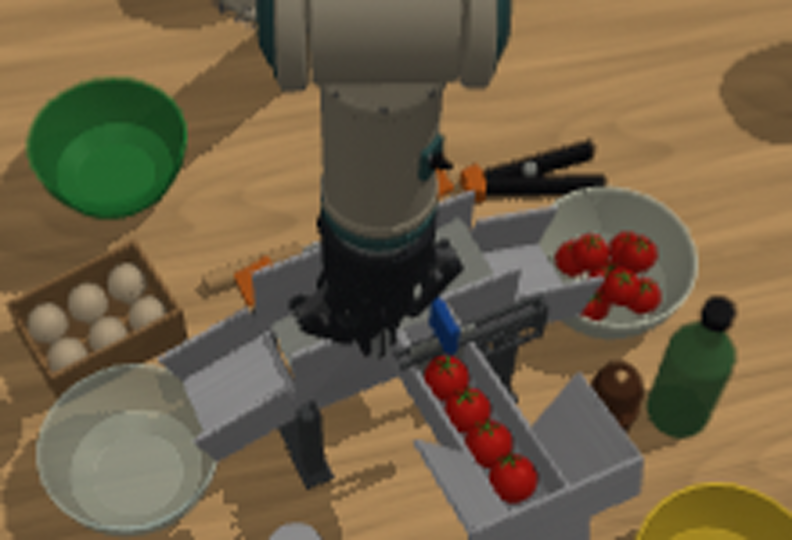

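View pics/w4.png

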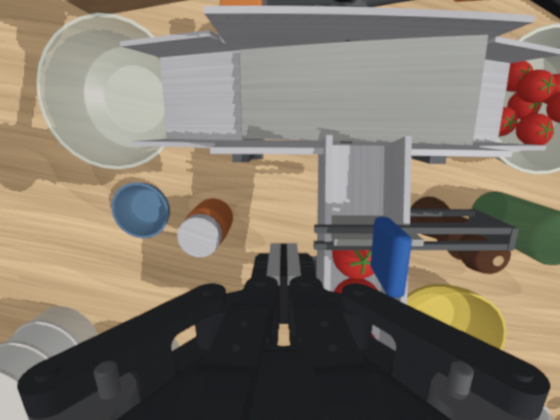

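>>> apply_moves:
  moves: [0,-0.005,0.006,0.007,0,0,0,0,0,0.008,0.001,0,0,0,0,0,0.01,0,0,0,0,0,0,0.014,0,0,0,0,0,0,0.014,0,0,0,0,0,0,0.014,0,0,0,0,0,0,0.012,0,0,0,0,0,0,0.006,0,0,0,0]

```text
clock: 6.08
position: [0.6503, 0.0225, 0.2528]
ee_rot: [0.002, -0.101, 0.995, -0.002]
contact_force: [0.2, -2.2, -0.8]
width: -0.0
```

```bash
python3 -c "
from h import *
show([.093,.042,.25])
"
```

```text
t 6.08 local TCP mm [ 94.2  37.  252.8] rotvec to align (tool) [-0.005  0.003  0.001] F local [-0.28 -2.14 -0.75] w -0.0
tool shift mm to target [1.2 5.  2.8]
```

>>> apply_moves:
  moves: [0,0,0.004,0,0,0,0,0,0,0.004,0,0,0,0,0,0,0.003,0,0,0,0,0,0,0.003,0,0,0,0,0,0,0.003,0,0,0,0,0,0,0.003,0,0,0,0,0,0,0.003,0,0,0,0,0,0,0.003,0,0,0,0]

```text
clock: 6.75
position: [0.6499, 0.0246, 0.2538]
ee_rot: [0.005, -0.099, 0.995, -0.032]
contact_force: [1.3, -8.2, -1.0]
width: 0.0
```

```bash
python3 -c "
from h import *
show([.093,.042,.25])
from rig import imaging
for n in ('scene','wrist'):
    d=imaging.get_image(n); im=d['image'][:,:,::-1]
    if n=='wrist': cv2.imwrite('pics/w5.png',im)
    if n=='scene': cv2.imwrite('pics/s5.png',cv2.resize(im[130:280,180:400],None,fx=3.6,fy=3.6,interpolation=cv2.INTER_CUBIC))
"
```

```text
t 6.75 local TCP mm [ 94.1  39.1 253.8] rotvec to align (tool) [-0.065  0.003 -0.002] F local [-0.37 -8.33 -0.99] w 0.0
tool shift mm to target [1.2 3.2 3.6]
```

View pics/s5.png

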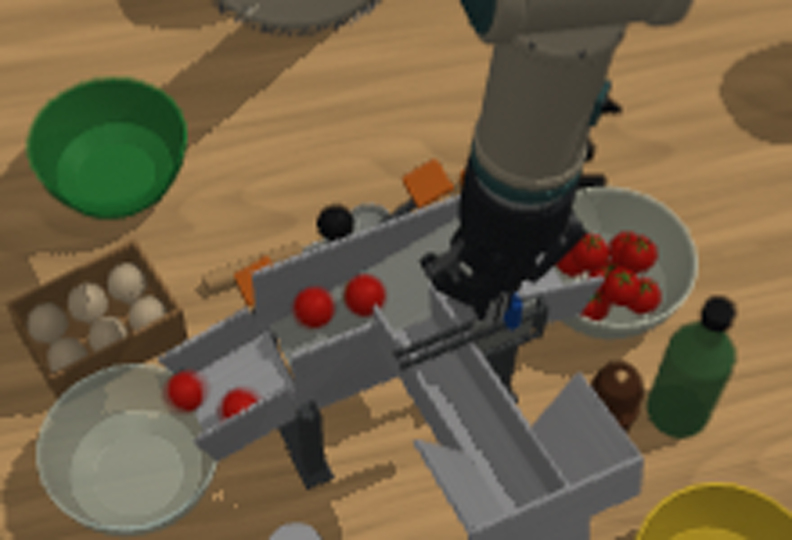

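View pics/w5.png

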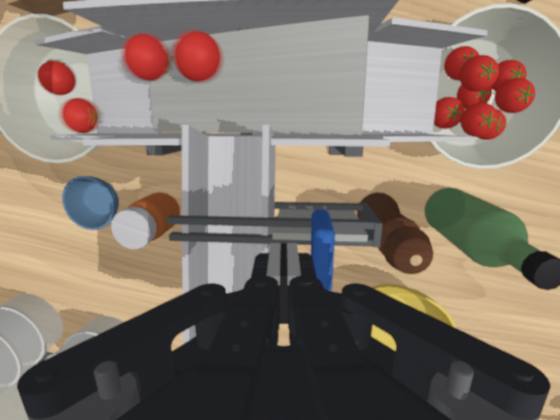

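>>> apply_moves:
  moves: [0,0,-0.006,0,0,0,0,0,0,-0.01,0,-0.05,0,0,0,0,-0.01,0,-0.015,0,0,0,0,0,-0.015,0,0,0,0,0,0,-0.025,0,0,0,0,0,0,-0.035,0,0,0,0,0,0,-0.03,0,0,0,0,0,0,-0.01,0,0,0]

```text
clock: 7.52
position: [0.652, 0.0015, 0.3702]
ee_rot: [-0.004, -0.101, 0.995, 0.007]
contact_force: [-0.2, 0.7, 0.3]
width: -0.0001
```

>>> apply_moves:
  moves: [0,0,0,0,0,0,0,0,0,0,0,0,0,0,0,0,0,0,0,0,0,0,0,0,0,0,0,0,0,0,0,0,0,0,0,0,0,0,0,0,0,0,0,0,0,0,0,0,0,0,0,0,0,0,0,0]

```text
clock: 8.18
position: [0.6509, 0.0039, 0.3686]
ee_rot: [-0.005, -0.102, 0.995, 0.009]
contact_force: [0.2, 0.7, -0.4]
width: -0.0001
```

>>> apply_moves:
  moves: [0,0,0,0,0,0,0,0,0,0,0,0,0,0,0,0,0,0,0,0,0,0,0,0,0,0,0,0,0,0,0,0,0,0,0,0,0,0,0,0,0,0,0,0,0,0,0,0,0,0,0,0,0,0,0,0]

```text
clock: 8.85
position: [0.6508, 0.0038, 0.3676]
ee_rot: [-0.006, -0.101, 0.995, 0.009]
contact_force: [0.3, 0.8, -0.1]
width: -0.0001
```

>>> apply_moves:
  moves: [0,0,0,0,0,0,0,0,0,0,0,0,0,0,0,0,0,0,0,0,0,0,0,0,0,0,0,0,0,0,0,0,0,0,0,0,0,0,0,0,0,0,0,0,0,0,0,0,0,0,0,0,0,0,0,0]

```text
clock: 9.52
position: [0.6508, 0.0038, 0.3678]
ee_rot: [-0.006, -0.101, 0.995, 0.009]
contact_force: [-0.7, 0.8, 0.3]
width: -0.0001
```

```bash
python3 -c "
from h import *
show()
from rig import imaging
for n in ('scene','wrist'):
    d=imaging.get_image(n); im=d['image'][:,:,::-1]
    if n=='wrist': cv2.imwrite('pics/w6.png',im)
    if n=='scene':
        cv2.imwrite('pics/s6.png',cv2.resize(im[130:280,180:400],None,fx=3.6,fy=3.6,interpolation=cv2.INTER_CUBIC))
        X=cloud(d); L=loc(X.reshape(-1,3)).reshape(420,560,3)
        hsv=cv2.cvtColor(d['image'],cv2.COLOR_RGB2HSV); H,S,V=[hsv[...,i] for i in range(3)]
        m=(H>105)&(H<130)&(S>130)&(V>60)&(L[...,2]>.235)
        print('tab',m.sum(),np.median(L[m],0).round(4))
"
```

```text
t 9.52 local TCP mm [ 90.9  18.5 367.8] rotvec to align (tool) [ 0.019 -0.01   0.003] F local [-0.51  0.92  0.26] w -0.0001
tab 78 [0.0941 0.0544 0.2623]
```

View pics/s6.png

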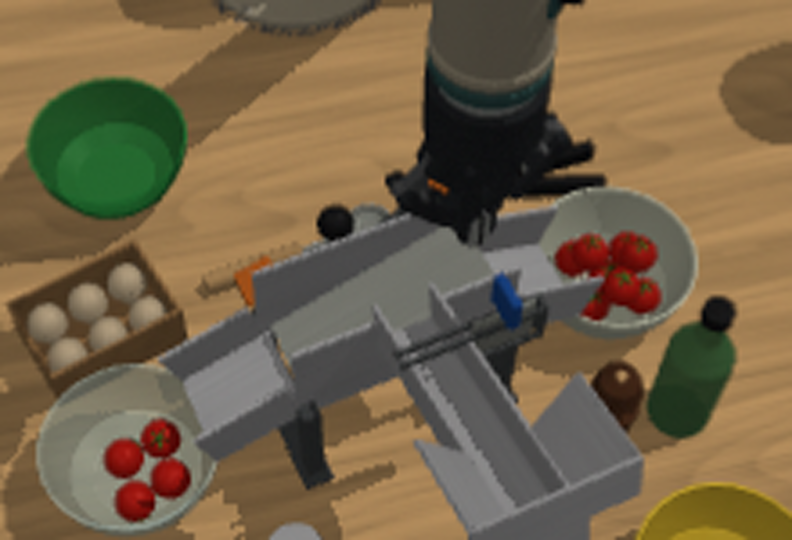

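View pics/w6.png

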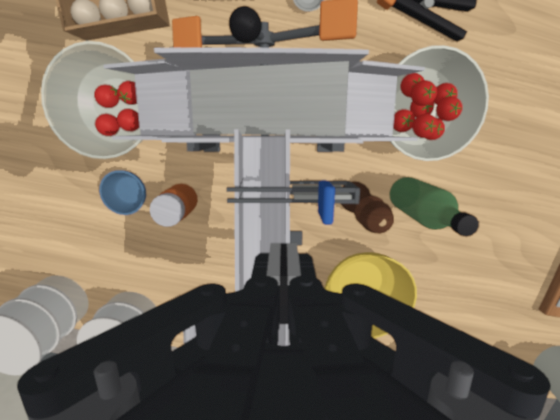

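```bash
python3 -c "
from h import *
from rig import imaging
ims=[]
for k in range(2):
    d=imaging.get_image('scene'); im=d['image']
    L=loc(cloud(d).reshape(-1,3)).reshape(420,560,3)
    hsv=cv2.cvtColor(im,cv2.COLOR_RGB2HSV); H,S,V=[hsv[...,i] for i in range(3)]
    m=(H>105)&(H<130)&(S>130)&(V>60)&(L[...,2]>.235)
    print('tab',np.percentile(L[m],[3,50,97],axis=0).round(4)[:,1])
    r=((H<5)|(H>174))&(S>170)&(V>90); r[:,:180]=0; r[:,250:]=0; r[:225]=0
    n,l,s,c=cv2.connectedComponentsWithStats(r.astype(np.uint8)); print([(x.round(2),a) for x,a in zip(c[1:],s[1:,4]) if a>8])
"
```

```text
tab [0.0525 0.0548 0.0607]
[(array([222.96, 251.14]), np.int32(49)), (array([214.12, 256.81]), np.int32(84)), (array([221.2 , 265.58]), np.int32(154))]
tab [0.0526 0.0546 0.061 ]
[(array([222.96, 251.14]), np.int32(49)), (array([214.19, 256.88]), np.int32(84)), (array([221.19, 265.63]), np.int32(155))]
```

>>> apply_moves:
  moves: [0,0,0,0,0,0,0,0,0,0,0,0,0,0,0,0,0,0,0,0,0,0,0,0,0,0,0,0,0,0,0,0,0,0,0,0,0,0,0,0,0,0,0,0,0,0,0,0,0,0,0,0,0,0,0,0]

```text
clock: 10.38
position: [0.6508, 0.0038, 0.3678]
ee_rot: [-0.006, -0.102, 0.995, 0.009]
contact_force: [-1.2, -0.1, -0.4]
width: -0.0002
```

```bash
python3 -c "
from h import *
from rig import imaging
for k in range(1):
    d=imaging.get_image('scene'); im=d['image']
    hsv=cv2.cvtColor(im,cv2.COLOR_RGB2HSV); H,S,V=[hsv[...,i] for i in range(3)]
    r=((H<5)|(H>174))&(S>170)&(V>90); r[:,:180]=0; r[:,250:]=0; r[:225]=0
    n,l,s,c=cv2.connectedComponentsWithStats(r.astype(np.uint8)); print([(x.round(2),a) for x,a in zip(c[1:],s[1:,4]) if a>8])
"
```

```text
[(array([223.  , 251.12]), np.int32(50)), (array([214.12, 256.82]), np.int32(84)), (array([221.19, 265.63]), np.int32(155))]
```

```bash
python3 -c "
from rig import workorder
print(workorder.sign_off())"
```

```text
the job is handed in; nothing more can be done
None
```

The diverter gate now feeds the clear bowl, the slide gate is open, and all four tomatoes are lying still in the clear bowl. I handed the job in at about 10.4 s.

- **Diverter gate:** I pressed the right orange pad down with the closed fingertips. After the arm moved away, the pictures show the gate still on its right stop, with the left pad raised.
- **Slide gate:** I pushed the blue tab until it stopped against about 8 N, well above the 1.5 N of friction. The tab moved about 53 mm. Its right face measures about 57.5 mm open, which agrees with the 58 mm stop to within camera error.
- **Tomatoes:** The trough is empty. The four tomatoes stayed put, to within 0.1 pixel, between pictures about 0.8 s apart.
- **Surroundings:** The bowls and other things look unmoved in the last views, though I checked this by eye rather than measuring each one. The arm was clear of everything, about 100 mm above the tab.

The hopper's back edge measured about 267 mm from the chute's origin, where the description gives 310 mm. The pad and tab matched the description to within a few millimetres, so I carried on. The arm also overshot by about 16 mm while moving in free air, and I corrected that before touching the pad.

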